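# Turn the bead dish over the light pad

## Robot

A 7-joint arm with a two-finger parallel gripper is mounted at the origin on a cart in front of the work surface, level with it; the furniture and walls round the work are solid. World frame = base frame: x ahead of the robot, y to its left, z up, the work surface at z = 0. Lengths are in m, angles in degrees, forces in N, time in s.
With the tool pointing down it reaches from about 0.4 to 0.75 m from the base axis. Payload 19.5 kg.
Tool frame: the origin (TCP) lies at the very end of the fingers, on their centre line; the grasp point (between the pads) lies 19 mm behind it; z points along the fingers, y is the line along which they close (so a half turn about z gives the same grasp; the last joint's range is limited). The gripper opens to 85 mm and grips with 20 to 120 N. Pads are 22 mm wide; open, the fingers measure 114 mm over their backs; the gripper's body (76 mm by 85 mm) begins 54 mm behind the grasp point. The pads swing forward as they close: fully open they stand 13 mm farther back than shut.
Start: joints at [-66.962, 40.479, -1.581, 85.061, 1.261, 54.483, -4.326], TCP at [0.247, 0.519, 0.231] pointing down, gripper open.
Joint ranges: [-155.06, 155.06], [-18.47, 123.98], [-90, 86.84], [0, 140.48], [-83.41, 263.41], [0, 116], [-161.91, 161.91]. Speed limits (degrees/s): [108.29, 108.29, 147.25, 147.25, 172.46, 172.46, 172.46].

## Interface

Orientations are given as [roll, pitch, yaw] about the fixed x, y, z axes, in that order (R = Rz(yaw) Ry(pitch) Rx(roll)).
In Python, from bench import state, snapshot, hand_in gives the robot as it stands.
- The arm moves only by the shell command python3 -m handwheel 'ROWS' [FORCE]. ROWS is a JSON object of lists of equal length, an entry for each row: "xyz": the shift along the tool's x, y, z in mm, a list of three; "turn": the turn about the tool's z in degrees; "claw": the finger opening in mm, from 0 to 85.4. In form: {"xyz": [[dx, dy, dz], ...], "turn": [turn, ...], "claw": [claw, ...]}. A call has exactly 5 rows; each row is the pose to reach, as a shift and turn from the pose commanded when the call began, along the tool's axes at that moment; what a row does not reach only later rows make up. A row lasts 1/8 s, in which the tool goes at most 62.5 mm and 10.7 degrees, less where a joint would pass 70% of its speed; a pose out of reach is approached as far as the arm can. A call with a gripper value outside its range is refused whole. The fingers move at their own pace and stop on an object; FORCE is the grip in N (left out, the last holds). Time passes only in rows, so rows that repeat a pose let the fingers close, or fill a call up. It gives the time, the measured TCP pose, the force, the opening and the grip force at its end, in the units of the state.
- state(): the state, without advancing time (a new reading comes with each control period).
- snapshot(name): name is "side" or "top"; returns a dict with "color" (400x640x3 uint8, red, green, blue), "fovy" (degrees; the focal length in pixels is half the picture's height over the tangent of half this angle, whatever the lens; pixels are square), "cx", "cy" (the principal point, pixels), "rvec" (rotation vector, rad) and "tvec" (3), from world to camera coordinates, as OpenCV has them. Camera axes: x right, y down, z forward; pixel columns grow to the right and rows downward; lengths in m; the calibration is good to about 2 mm. A picture is of the moment at which its call begins. There is no depth.
- hand_in(): hands the job in; it is judged then, once.
The state is a dict: "t": time; "q": joint angles; "qd": joint speeds; "tau": joint torques, N m; "ee_pos": TCP position; "orientation": TCP orientation; "force": force on the tool from outside, world axes, zero at the start; "ft_torque": the same for the moment, N m; "width": finger opening in m; "finger_force": force on a finger pad.
Only numpy, scipy, OpenCV 4.12 (cv2) and the standard library are available. Lean on these libraries where they do the work, as an engineer would, in place of code of your own. Each camera call takes 0.05 s, during which the arm holds its last target. There are 200 camera calls.

## Task

The bead on the light pad is to be photographed from its other side. Set the pad's dimmer lever to half, so that it stands straight up at the middle mark; then lift the bead dish straight up by its arched handle and, in the air over the pad, turn it a quarter turn (either way) so that the handle runs across the pad instead of along it, keeping the dish level and the loose bead in its middle hollow all the time. Finish still holding the dish, level and steady, about 10 cm above the middle of the pad, and leave the gift box, the votive glass and the soap where they are.

Things in the scene. Friction and masses are not known exactly. Their poses are not given: they have to be found in the camera images.
- light_pad: Fixed white light pad in an aluminium frame, 130 (x) x 180 mm (y, the long way), face at z = 18 mm. Origin: centre of its underside, on the table. On its -x side, nearest the robot, a black dimmer box: x -65 to -127, y +-55, 24 mm high. Well right of it (smaller y) stand a fixed tape dispenser and an eyelet press whose handle reaches 0.26 m high: travel above.
- dimmer (a joint): Dimmer lever angle (rad); its hinge axis runs along the pad's x through x = -105, y = 0, z = 22 mm of the pad. 0: leans 0.7 rad (40 deg) from upright to the pad's +y; 0.7: straight up, half; 1.4: leans 0.7 rad to the pad's -y. Starts at 0 to 0.3; light friction (2 N at the grip), stays where it is left.
- dimmer_grip (a point): Centre of the black paddle at the end of the dimmer lever, 60 mm from the hinge axis. The paddle is 14 mm thick along the pad's x (flat faces to pinch), 12 mm wide, 28 mm long along the lever. Its axes lean with the lever.
- bead_dish: Loose round shallow wooden dish, 112 mm across, about 0.22 kg, rim 17 mm high, standing about the middle of the pad. Origin: centre of its underside. Steel rods at y = +-51 mm carry a wooden handle bar over its middle, along the dish's y, which starts along the pad's y within 3 deg. Plate nearly flat, with a conical hollow 40 mm wide, 4 mm deep in the middle, where the bead rests.
- dish_grip (a point): Centre of the dish's wooden handle bar: 14 mm thick along the dish's x (pinch here), 68 mm long along the dish's y, 18 mm high, 108 mm above the dish's underside, straight above its middle.
- dish_hollow (a point): Lowest point of the hollow in the dish's middle, 6 mm above the dish's underside.
- bead_center (a point): Centre of the loose white ceramic bead, a ball 24 mm in diameter, 18 g. At rest in the hollow it lies 12 mm above point dish_hollow. It rolls out of the hollow if the dish tilts or is jerked (about 12 degrees or 2 m/s2).
- gift_box: Small green lidded gift box, 53 x 54 x 53 mm, loose, behind the pad; leave alone. Origin: centre of its underside.
- votive: Clear glass with a white candle in it, 64 mm across, 71 mm high, loose, in front of the pad to the left; leave alone. Origin: centre of its underside.
- soap: Cream bar of soap, 58 x 85 x 28 mm, loose, in front of the pad to the right; leave alone. Origin: centre of its underside.
Mind the look-alikes: they are no part of the job. Of the things like the bead_dish, leave any that is red; of the rest the larger one is meant.

How it is judged (in metres and radians):
On the way, in this order (a step that is already met when the one before it is completed fails the run):
1. the dimmer lever stands at half while the dish still stands on the pad (value of joint dimmer between 0.55 and 0.85 rad and distance of bead_dish from where it was at the start of the episode below 0.02 m), for 0.3 s.
2. the dish is lifted clear of the pad, its handle not yet turned (z of bead_dish in the frame of light_pad above 0.043 m and angle between the y axis of bead_dish and the y axis of light_pad, either way round below 0.7 rad and contact force between bead_dish and light_pad below 0.1 N), for 0.1 s.
At the end, for the whole second after the job is handed in: Dish still held, 60 to 140 mm above the pad face, within 60 mm of the pad's middle, still, level within 5 deg, handle across the pad within 10 deg, bead within 18 mm of the hollow's middle; lever within 0.15 rad of upright; gift box, votive and soap moved under 20 mm (value of joint dimmer between 0.55 and 0.85 rad and z of bead_dish in the frame of light_pad between 0.078 and 0.158 m and horizontal distance between bead_dish and light_pad below 0.06 m and angle between the y axis of bead_dish and the x axis of light_pad, either way round below 0.17 rad and angle between bead_dish's own z axis and vertical below 0.09 rad and horizontal distance between bead_center and dish_hollow below 0.018 m and distance between bead_center and dish_hollow below 0.024 m and linear speed of bead_dish below 0.02 m/s and angular speed of bead_dish below 0.1 rad/s and contact force between the fingers and bead_dish above 1 N and distance of each of gift_box, votive, soap from where it was at the start of the episode below 0.02 m); the arm keeps its last pose, push and grip.
It fails at once if the bead leaves the middle hollow (more than 24 mm from its centre) (horizontal distance between bead_center and dish_hollow above 0.024 m).
It fails at once if the dish tilts by more than 14 degrees (angle between bead_dish's own z axis and vertical above 0.25 rad).
It fails at once if a bystander (gift box, votive or soap) is moved by more than 20 mm (distance of any of gift_box, votive, soap from where it was at the start of the episode above 0.02 m).
It also fails if it takes over 54 s, if anything falls off the work surface, if the arm or the gripper's body presses on something with over 40 N, if the wrist force passes 120 N, or if a joint passes its speed limit or range.

## Working session

There is one attempt and no reset: what is moved stays moved. The work goes in short steps, Python scripts to look and compute and a shell command to move; the robot and the scene stay as the last step left them, time stands still between calls to the robot, and variables do not carry over. Pictures are saved under pics/ and viewed, at most 10 in all, crops included, and the job is handed in when it is done.

```bash
ls; mkdir -p pics; cat > h.py <<'E'
import numpy as np, cv2
from bench import state, snapshot
def K(s):
    h,w=s["color"].shape[:2]; f=h/2/np.tan(np.radians(s["fovy"])/2)
    return np.array([[f,0,s["cx"]],[0,f,s["cy"]],[0,0,1.]])
def ray(s,p):
    R=cv2.Rodrigues(np.array(s["rvec"],float))[0]; t=np.array(s["tvec"],float).ravel()
    d=R.T@np.linalg.inv(K(s))@np.array([p[0],p[1],1.]); return -R.T@t,d
def atz(s,p,z):
    c,d=ray(s,p); return c+d*(z-c[2])/d[2]
def proj(s,X):
    return cv2.projectPoints(np.array(X,float).reshape(-1,3),np.array(s["rvec"],float),np.array(s["tvec"],float),K(s),None)[0].reshape(-1,2)
E
python3 - <<'E'
from h import *
import pickle
for n in("side","top"):
    s=snapshot(n); cv2.imwrite(f"pics/{n}0.png",s["color"][:,:,::-1]); pickle.dump(s,open(n+"0.pkl","wb"))
    print(n,{k:v for k,v in s.items() if k!="color"},ray(s,(320,200))[0])
s=state();print(s["t"],s["ee_pos"],s["orientation"],s["width"])
E
```

```text
pics
side {'fovy': 54.36148205028925, 'cx': 320.2817511720651, 'cy': 204.6393494029233, 'rvec': array([ 0.55624478, -2.28977527,  1.60968483]), 'tvec': array([0.54949831, 0.10958671, 1.02781527])} [0.04647755 1.07758414 0.45498805]
top {'fovy': 49.68201588338571, 'cx': 324.47585956706513, 'cy': 197.93093771246131, 'rvec': array([ 2.18826732, -2.21912162,  0.07407277]), 'tvec': array([0.22156144, 0.48704635, 1.16394366])} [0.43074542 0.2345448  1.18343381]
0.1 [0.24676663 0.51907998 0.23087342] [-1.79942027e+02  5.14316973e-04  1.54572726e+02] 0.08514586460371157
```

View pics/top0.png

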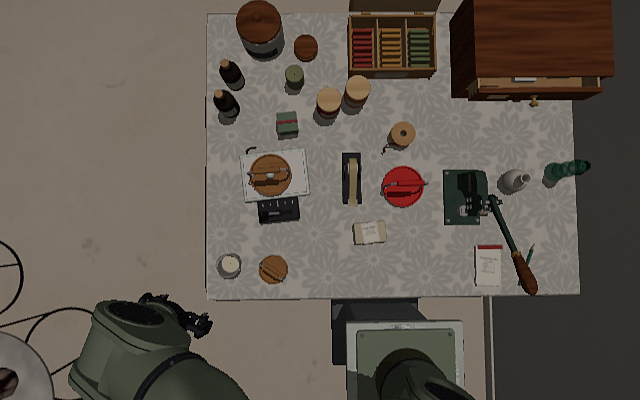

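View pics/side0.png

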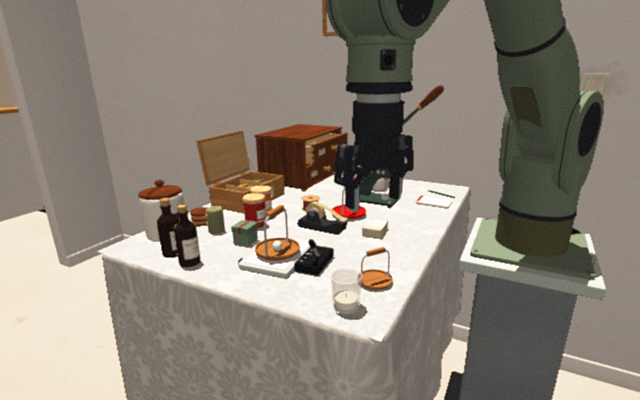

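Three dishes are visible in the top view: brown on the white pad (270,175), red (405,186) and a smaller brown one near the votive (273,269). The brown dish on the pad is meant, because it isn't red and is the larger of the two brown ones. I'll confirm this in an enlarged crop.

```bash
python3 - <<'E'
import pickle
from h import *
a=pickle.load(open("top0.pkl","rb"))["color"][140:290,210:310,::-1]
b=pickle.load(open("side0.pkl","rb"))["color"][195:295,230:345,::-1]
a=cv2.resize(a,None,fx=4,fy=4,interpolation=cv2.INTER_CUBIC)
b=cv2.resize(b,None,fx=3.4,fy=3.4,interpolation=cv2.INTER_CUBIC)
b=cv2.copyMakeBorder(b,0,600-b.shape[0],0,0,cv2.BORDER_CONSTANT)
c=np.hstack([a,b]);print(c.shape);c=np.clip(c.astype(float)*1.6,0,255).astype(np.uint8)
cv2.imwrite("pics/crop0.png",c)
E
```

```text
(600, 791, 3)
```

View pics/crop0.png

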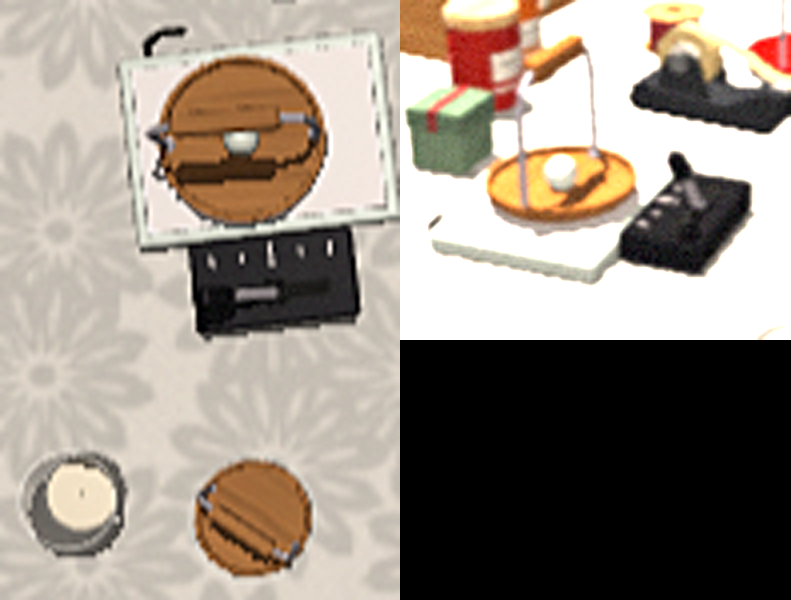

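The crop confirms it: the dish on the pad holds the white bead (top ≈ (270,175)), has its handle along the pad and is clearly larger than the smaller brown dish. The lever leans to +y, with its paddle at top ≈ (263,214) and side ≈ (312,244).

```bash
python3 - <<'E'
import pickle
from h import *
from scipy.optimize import least_squares
T=pickle.load(open("top0.pkl","rb"));S=pickle.load(open("side0.pkl","rb"))
t=lambda x,y:(210+(x+.5)/4-.5,140+(y+.5)/4-.5)
u=lambda x,y:(230+(x-400+.5)/3.4-.5,195+(y+.5)/3.4-.5)
C=np.array([atz(T,t(*p),.018)[:2] for p in[(120,61),(378,31),(402,217),(141,248)]]);print(C)
# order: +x+y,+x-y,-x-y,-x+y
L=np.array([[.065,.09],[.065,-.09],[-.065,-.09],[-.065,.09]])
def pose(v): c,s=np.cos(v[2]),np.sin(v[2]); return lambda P:np.asarray(P)@np.array([[c,s],[-s,c]])+v[:2]
r=least_squares(lambda v:(pose(v)(L)-C).ravel(),[C[:,0].mean(),C[:,1].mean(),0]); v=r.x
print("pad",v[:2],np.degrees(v[2]),r.fun.round(4))
P=pose(v)
def tri(a,b):
    f=lambda X:np.r_[proj(T,X)[0]-a,proj(S,X)[0]-b]
    q=least_squares(f,[.5,.2,.1]);return q.x,q.fun.round(1)
print("dish plate top view",atz(T,t(243,139),.035))
print("bar ctr top",atz(T,t(222,121),.126), "tri",tri(t(222,121),u(554,60)))
e=[atz(T,t(*p),.126) for p in[(166,123),(280,118)]];print("bar ends",e)
print("bead",tri(t(240,140),u(563,173)))
print("paddle",tri(t(214,300),u(681,165)))
R=np.array([[np.cos(v[2]),-np.sin(v[2])],[np.sin(v[2]),np.cos(v[2])]])
print("hinge world",P([-.105,0]))
for q in(0,.1,.2,.3,.7):
    a=.7-q;X=np.r_[P([-.105,.06*np.sin(a)]),.022+.06*np.cos(a)]
    print(q,X.round(4),"top crop",(proj(T,X)[0]-[210,140])*4,"side crop",(proj(S,X)[0]-[230,195])*3.4+[400,0])
print("hinge base crop",(proj(T,np.r_[P([-.105,0]),.022])[0]-[210,140])*4)
E
```

```text
[[0.60951706 0.4428255 ]
 [0.62792449 0.26813044]
 [0.50122108 0.25345517]
 [0.48268058 0.42930171]]
pad [0.5553358  0.34842821] 6.130015913242407 [ 0.0008  0.002   0.0017 -0.0022 -0.0009 -0.0015 -0.0016  0.0017]
dish plate top view [0.55365123 0.35835876 0.035     ]
bar ctr top [0.55516224 0.36131514 0.126     ] tri (array([0.55369569, 0.3603742 , 0.12682343]), array([ 0.3,  0.6, -0.6, -0.1]))
bar ends [array([0.55435985, 0.39558192, 0.126     ]), array([0.5565669 , 0.32577708, 0.126     ])]
bead (array([0.55149927, 0.35926543, 0.03911513]), array([ 0.2,  0.4, -0.4, -0. ]))
paddle (array([0.44519795, 0.37303519, 0.0734908 ]), array([ 0.2,  0.4, -0.4, -0. ]))
hinge world [0.45093618 0.33721578]
0 [0.4468 0.3756 0.0679] top crop [210.36881003 297.75839977] side crop [674.60498521 172.32819422]
0.1 [0.4473 0.3709 0.0715] top crop [217.05988548 296.78689547] side crop [677.2582418  164.56463364]
0.2 [0.4479 0.3658 0.0747] top crop [224.41225936 295.75584459] side crop [680.10161942 157.31826383]
0.3 [0.4484 0.3604 0.0773] top crop [232.34728133 294.67654793] side crop [683.10051726 150.66591052]
0.7 [0.4509 0.3372 0.082 ] top crop [268.06325938 290.12668887] side crop [695.93001971 131.19427549]
hinge base crop [276.43005117 291.6491545 ]
```

```bash
python3 -m handwheel '{"xyz": [[-45,-9,0],[-100,-19,5],[-155,-30,15],[-205,-40,25],[-242,-46,30]], "turn": [10,20,30,40,50], "claw": [85,85,70,50,45]}' 40; python3 -m handwheel '{"xyz": [[0,0,0],[0,0,0],[0,0,0],[0,0,0],[0,0,0]], "turn": [4,8.5,8.5,8.5,8.5], "claw": [45,45,45,45,45]}'
python3 - <<'E'
from h import *
for n in("side","top"):
    s=snapshot(n); cv2.imwrite(f"pics/{n}1.png",s["color"][:,:,::-1])
s=state();print(s["t"],s["ee_pos"],s["orientation"],s["width"],s["q"])
E
```

```text
t: 0.72
ee_pos: [0.4472, 0.372, 0.2007]
orientation: [-180.0, 0.0, 104.2]
force: [0.0, 1.2, -0.1]
width: 0.0447
finger_force: 0.0
t: 1.35
ee_pos: [0.4456, 0.3738, 0.2012]
orientation: [-180.0, 0.0, 96.1]
force: [0.8, 0.9, 0.7]
width: 0.0452
finger_force: 0.0
1.45 [0.44566477 0.37379824 0.20129481] [-1.79995729e+02  3.32897135e-03  9.61094494e+01] 0.044670941869950555 [-49.60566001  43.85680604  13.14687225  86.27279158 -11.66228766
  51.22047981 -26.56914568]
```

```bash
python3 -m handwheel '{"xyz": [[0,0,40],[0,0,80],[0,0,115],[0,0,138],[0,0,146]], "turn": [0,0,0,0,0], "claw": [45,45,45,45,45]}' 
python3 - <<'E'
from h import *
t=snapshot("top")["color"][170:260,220:320,::-1];s=snapshot("side")["color"][180:280,240:390,::-1]
t=cv2.resize(t,(400,360),interpolation=3);s=cv2.resize(s,(400,360),interpolation=3)
cv2.imwrite("pics/c2.png",np.clip(np.hstack([t,s])*1.7,0,255).astype(np.uint8))
E
```

```text
t: 2.08
ee_pos: [0.4454, 0.3735, 0.0543]
orientation: [-179.9, 0.1, 96.1]
force: [0.2, 0.4, 0.4]
width: 0.0449
finger_force: 0.0
```

View pics/c2.png

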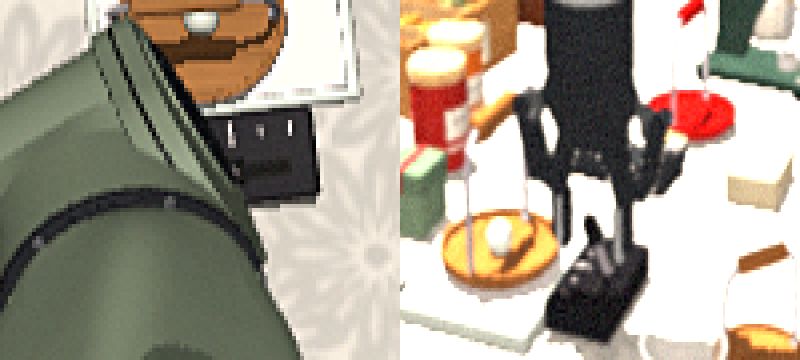

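The side view shows the paddle (crop (592,230)) standing between the two fingers (562 and 622). Next I close on it.

```bash
python3 -m handwheel '{"xyz": [[0,0,0],[0,0,0],[0,0,0],[0,0,0],[0,0,0]], "turn": [0,0,0,0,0], "claw": [5,5,5,5,5]}' 25
```

```text
t: 2.8
ee_pos: [0.4465, 0.3742, 0.0562]
orientation: [179.9, -0.1, 96.1]
force: [2.5, 1.7, 7.5]
width: 0.0137
finger_force: 29.1
```

```bash
python3 -m handwheel '{"xyz": [[-7,0,-4],[-14,0,-8],[-21,0,-10],[-29,0,-12],[-37,0,-12]], "turn": [0,0,0,0,0], "claw": [5,5,5,5,5]}' ;python3 -m handwheel '{"xyz": [[0,0,0],[0,0,0],[0,0,0],[0,0,0],[0,0,0]], "turn": [0,0,0,0,0], "claw": [5,40,40,40,40]}' ; python3 -m handwheel '{"xyz": [[0,0,-20],[0,0,-50],[0,0,-90],[0,0,-130],[0,0,-150]], "turn": [0,0,0,0,0], "claw": [40,45,45,45,45]}'; python3 -m handwheel '{"xyz": [[55,0,-10],[110,0,-10],[160,0,-10],[180,0,-10],[180,0,-10]], "turn": [0,0,0,0,0], "claw": [45,45,45,45,45]}'
python3 - <<'E'
from h import *
import pickle
T=snapshot("top");S=snapshot("side");pickle.dump((T,S),open("2.pkl","wb"))
t=T["color"][140:240,220:320,::-1];s=S["color"][190:290,230:330,::-1]
t=cv2.resize(t,(400,400),interpolation=3);s=cv2.resize(s,(400,400),interpolation=3)
cv2.imwrite("pics/c3.png",np.clip(np.hstack([t,s])*1.7,0,255).astype(np.uint8))
E
```

```text
t: 3.42
ee_pos: [0.4503, 0.3384, 0.0682]
orientation: [179.9, -0.2, 96.1]
force: [3.0, 6.7, 4.8]
width: 0.0137
finger_force: 28.3
t: 4.05
ee_pos: [0.4495, 0.337, 0.0672]
orientation: [-180.0, 0.0, 96.1]
force: [-0.2, -0.3, 0.5]
width: 0.0401
finger_force: 0.0
t: 4.68
ee_pos: [0.4498, 0.3372, 0.2192]
orientation: [179.9, -0.1, 96.1]
force: [0.3, -0.6, -0.6]
width: 0.0448
finger_force: 0.0
t: 5.3
ee_pos: [0.4298, 0.5169, 0.2265]
orientation: [-180.0, 0.0, 96.2]
force: [0.8, -0.3, 0.2]
width: 0.045
finger_force: 0.0
```

View pics/c3.png

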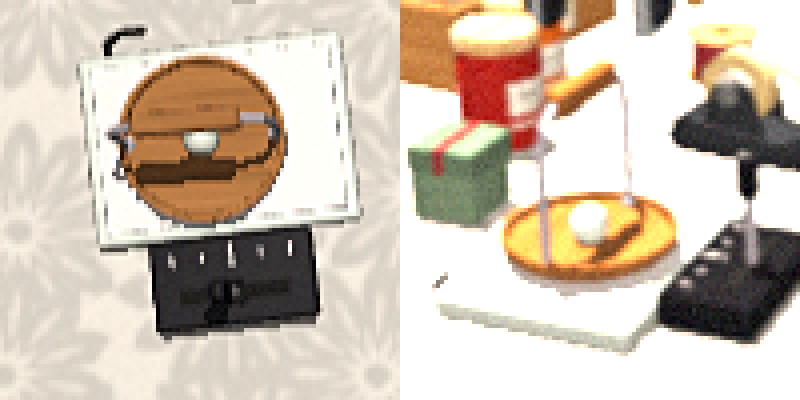

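```bash
python3 - <<'E'
import pickle
from h import *
from scipy.optimize import least_squares
T,S=pickle.load(open("2.pkl","rb"))
t=lambda x,y:(220+(x+.5)/4-.5,140+(y+.5)/4-.5)
u=lambda x,y:(230+(x-400+.5)/4-.5,190+(y+.5)/4-.5)
it=lambda p:((p-[220,140])*4).round(0); iu=lambda p:((p-[230,190])*4+[400,0]).round(0)
def tri(a,b):
    q=least_squares(lambda X:np.r_[proj(T,X)[0]-a,proj(S,X)[0]-b],[.5,.2,.1]);return q.x.round(4),q.fun.round(1)
C=np.array([atz(T,t(*p),.018)[:2] for p in[(80,62),(338,33),(361,215),(102,246)]])
L=np.array([[.065,.09],[.065,-.09],[-.065,-.09],[-.065,.09]])
def pose(v): c,s=np.cos(v[2]),np.sin(v[2]); return lambda P:np.asarray(P)@np.array([[c,s],[-s,c]])+v[:2]
r=least_squares(lambda v:(pose(v)(L)-C).ravel(),[.55,.35,0]); v=r.x;P=pose(v)
print("pad",v[:2],np.degrees(v[2]),r.fun.round(4))
for q in(.55,.7,.85):
    a=.7-q;X=np.r_[P([-.105,.06*np.sin(a)]),.022+.06*np.cos(a)]
    print(q,X.round(4),it(proj(T,X)[0]),iu(proj(S,X)[0]))
print("slot",it(proj(T,np.r_[P([-.105,0]),.024])[0]),iu(proj(S,np.r_[P([-.105,0]),.024])[0]))
print("paddle tri",tri(t(228,291),u(749,180)))
print("bar tri",tri(t(182,118),u(584,89)))
# colour-based bar ends: outline in pics
e=[tri(t(125,121),u(554,107))[0],tri(t(240,117),u(614,70))[0]];print(e)
d=e[0]-e[1];print("bar yaw",np.degrees(np.arctan2(-d[0],d[1])),np.linalg.norm(d))
# predicted bar for dish yaw 3 / 6
for yw in(2,4,6):
    w=np.radians(yw);c=np.array([.554,.3605,.126]);dd=.034*np.array([-np.sin(w),np.cos(w),0])
    print(yw,it(proj(T,[c+dd,c-dd])).tolist(),iu(proj(S,[c+dd,c-dd])).tolist())
E
```

```text
pad [0.55549876 0.34842803] 6.1170785809493085 [ 0.0017  0.002   0.0032 -0.0023 -0.0021 -0.0021 -0.0027  0.0024]
0.55 [0.4501 0.3462 0.0813] [214. 292.] [742. 181.]
0.7 [0.4511 0.3372 0.082 ] [228. 290.] [748. 174.]
0.85 [0.4521 0.3283 0.0813] [242. 288.] [754. 170.]
slot [236. 291.] [749. 263.]
paddle tri (array([0.4511, 0.3383, 0.0797]), array([ 0.1,  0.1, -0.1, -0. ]))
bar tri (array([0.5541, 0.3594, 0.1277]), array([ 0.7,  1.1, -1.3, -0.1]))
[array([0.5521, 0.3938, 0.1286]), array([0.5548, 0.3243, 0.1281])]
bar yaw 2.224760422725525 0.06955422345192275
2 [[126.0, 124.0], [237.0, 119.0]] [[545.0, 109.0], [606.0, 72.0]]
4 [[126.0, 126.0], [237.0, 117.0]] [[547.0, 109.0], [605.0, 72.0]]
6 [[127.0, 128.0], [237.0, 115.0]] [[549.0, 110.0], [603.0, 72.0]]
```

```bash
python3 -m handwheel '{"xyz": [[-35,22,5],[-75,48,12],[-115,74,20],[-150,95,26],[-169,107,26]], "turn": [1,2,3,3,3], "claw": [45,45,45,45,45]}' 20;  python3 -m handwheel '{"xyz": [[0,0,0],[0,0,0],[0,0,10],[0,0,20],[0,0,30]], "turn": [0,0,0,0,0], "claw": [45,45,45,45,45]}' 
python3 - <<'E'
from h import *
s=state();print(s["ee_pos"],s["orientation"],s["q"])
S=snapshot("side");c=cv2.resize(S["color"][150:290,230:370,::-1],(560,560),interpolation=3)
cv2.imwrite("pics/c4.png",np.clip(c*1.7,0,255).astype(np.uint8))
E
```

```text
t: 6.02
ee_pos: [0.5561, 0.3564, 0.2014]
orientation: [-180.0, 0.1, 92.9]
force: [-0.3, 0.8, 0.3]
width: 0.0447
finger_force: 0.0
t: 6.65
ee_pos: [0.5545, 0.3595, 0.1702]
orientation: [-180.0, 0.0, 93.1]
force: [-0.4, 0.0, 0.6]
width: 0.0447
finger_force: 0.0
[0.55449741 0.359469   0.17024054] [-1.79967461e+02  1.99971616e-02  9.30925245e+01] [-40.98478572  53.16083677  12.98909198  69.25298676 -12.12393961
  58.91459928 -23.68210052]
```

View pics/c4.png

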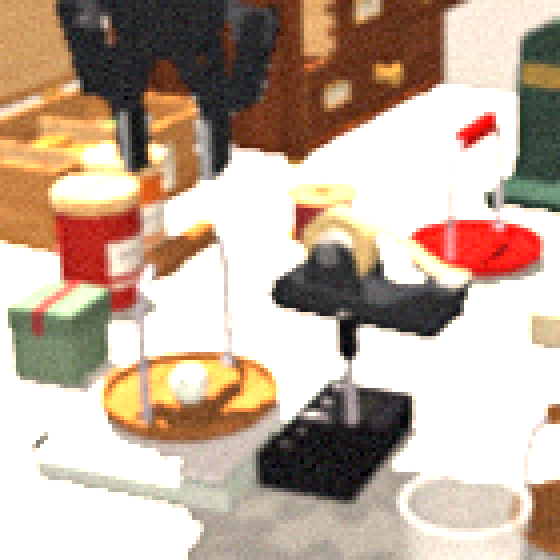

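The fingers (crop (138,165) and (208,165)) straddle the bar (184,250) above it. I descend and close gently.

```bash
python3 -m handwheel '{"xyz": [[0,0,15],[0,0,30],[0,0,45],[0,0,56],[0,0,62]], "turn": [0,0,0,0,0], "claw": [45,45,45,45,45]}' 20;  python3 -m handwheel '{"xyz": [[0,0,0],[0,0,0],[0,0,0],[0,0,0],[0,0,0]], "turn": [0,0,0,0,0], "claw": [35,30,26,24,22]}' ;python3 -m handwheel '{"xyz": [[0,0,0],[0,0,0],[0,0,0],[0,0,0],[0,0,0]], "turn": [0,0,0,0,0], "claw": [21,20,19,18.5,18]}' ; python3 - <<'E'
from h import *
S=snapshot("side");c=cv2.resize(S["color"][150:290,230:330,::-1],(560,784),interpolation=3)[:560]
cv2.imwrite("pics/c5.png",np.clip(c*1.7,0,255).astype(np.uint8))
E
```

```text
t: 7.32
ee_pos: [0.5547, 0.3592, 0.1085]
orientation: [-180.0, 0.0, 93.1]
force: [-0.2, 0.5, 0.6]
width: 0.0447
finger_force: 0.0
t: 7.95
ee_pos: [0.5548, 0.3593, 0.1094]
orientation: [180.0, 0.0, 93.1]
force: [-0.4, -0.4, 0.2]
width: 0.0222
finger_force: 0.0
t: 8.57
ee_pos: [0.5548, 0.3593, 0.1093]
orientation: [-180.0, 0.0, 93.1]
force: [-0.5, -0.3, 0.3]
width: 0.0182
finger_force: 0.0
```

View pics/c5.png

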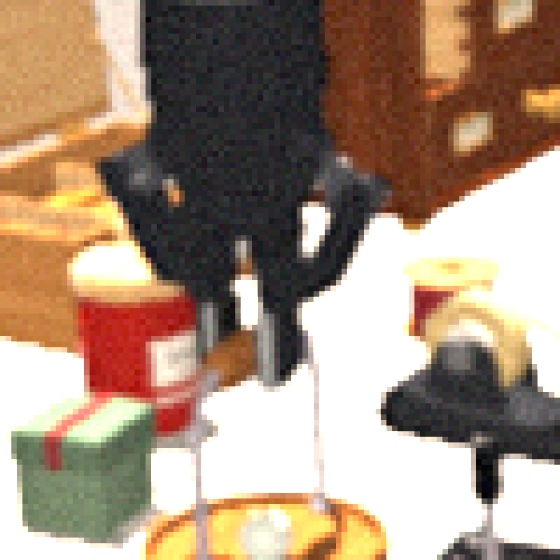

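The bar (crop (235,355)) lies between the pads (207 and 268), so I close slowly.

```bash
python3 -m handwheel '{"xyz": [[0,0,0],[0,0,0],[0,0,0],[0,0,0],[0,0,0]], "turn": [0,0,0,0,0], "claw": [17.5,17,16.5,16,15.5]}' 20;  python3 -m handwheel '{"xyz": [[0,0,0],[0,0,0],[0,0,0],[0,0,0],[0,0,0]], "turn": [0,0,0,0,0], "claw": [15,14.5,14,13.5,13]}' ;python3 -m handwheel '{"xyz": [[0,0,0],[0,0,0],[0,0,0],[0,0,0],[0,0,0]], "turn": [0,0,0,0,0], "claw": [12,10,8,5,5]}' 40
```

```text
t: 9.25
ee_pos: [0.5548, 0.3593, 0.1093]
orientation: [-180.0, 0.0, 93.1]
force: [-1.9, -0.4, 0.0]
width: 0.0154
finger_force: 0.6
t: 9.88
ee_pos: [0.5548, 0.3592, 0.1091]
orientation: [-180.0, 0.0, 93.1]
force: [0.2, 0.8, -1.2]
width: 0.0141
finger_force: 20.0
t: 10.5
ee_pos: [0.5548, 0.3592, 0.1092]
orientation: [-180.0, 0.0, 93.1]
force: [-0.8, -0.3, -1.8]
width: 0.0134
finger_force: 38.9
```

```bash
python3 -m handwheel '{"xyz": [[0,0,-2],[0,0,-5],[0,0,-9],[0,0,-13],[0,0,-17]], "turn": [0,0,0,0,0], "claw": [5,5,5,5,5]}' 50;  python3 -m handwheel '{"xyz": [[0,0,-4],[0,0,-9],[0,0,-14],[0,0,-19],[0,0,-24]], "turn": [0,0,0,0,0], "claw": [5,5,5,5,5]}' ;python3 -m handwheel '{"xyz": [[0,0,-5],[0,0,-9],[0,0,-12],[0,0,-14],[0,0,-15]], "turn": [0,0,0,0,0], "claw": [5,5,5,5,5]}'
python3 - <<'E'
from h import *
S=snapshot("side");T=snapshot("top")
c=np.hstack([cv2.resize(x[:,:,::-1],(400,400),interpolation=3) for x in(S["color"][180:280,230:330],T["color"][130:230,220:320])])
cv2.imwrite("pics/c6.png",np.clip(c*1.7,0,255).astype(np.uint8))
E
```

```text
t: 11.12
ee_pos: [0.5548, 0.3593, 0.1266]
orientation: [180.0, 0.0, 93.1]
force: [-0.3, 0.0, -2.1]
width: 0.013
finger_force: 50.9
t: 11.75
ee_pos: [0.5548, 0.3593, 0.1506]
orientation: [-180.0, 0.0, 93.1]
force: [-0.2, 0.4, -2.2]
width: 0.0131
finger_force: 50.9
t: 12.38
ee_pos: [0.5548, 0.3593, 0.1653]
orientation: [-180.0, 0.0, 93.1]
force: [-0.3, -0.5, -2.8]
width: 0.0133
finger_force: 50.9
```

View pics/c6.png

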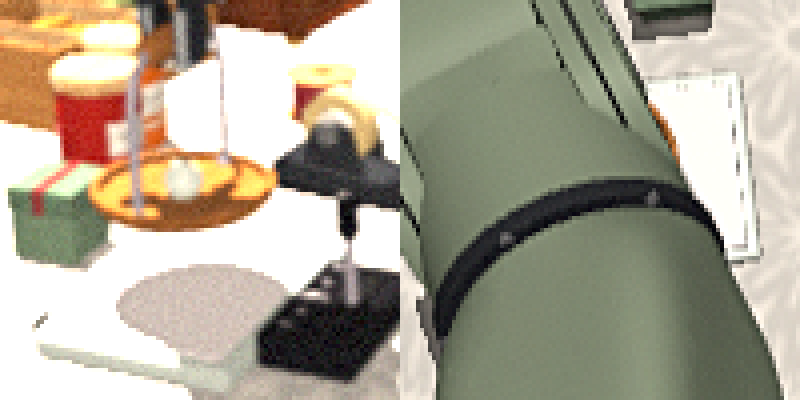

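The dish is clear of the pad, level, with the bead centred (crop (183,180)). Next I raise it the rest of the way and turn it.

```bash
python3 -m handwheel '{"xyz": [[0,0,-3],[0,0,-8],[0,0,-13],[0,0,-17],[0,0,-19]], "turn": [0,0,0,0,0], "claw": [5,5,5,5,5]}' ;  python3 -m handwheel '{"xyz": [[0,0,-4],[0,0,-9],[0,0,-15],[0,0,-20],[0,0,-23]], "turn": [0.5,1.5,3,5,7], "claw": [5,5,5,5,5]}' ;python3 -m handwheel '{"xyz": [[0,0,0],[0,0,0],[0,0,0],[0,0,0],[0,0,0]], "turn": [2.5,5,7.5,10,12.5], "claw": [5,5,5,5,5]}'
python3 - <<'E'
from h import *
s=state();print(s["q"])
E
```

```text
t: 13.1
ee_pos: [0.5549, 0.3593, 0.1846]
orientation: [180.0, -0.0, 93.1]
force: [0.1, -0.8, -2.1]
width: 0.0131
finger_force: 50.9
t: 13.72
ee_pos: [0.5549, 0.3593, 0.2076]
orientation: [180.0, -0.0, 85.9]
force: [-0.1, 0.3, -1.7]
width: 0.0132
finger_force: 50.9
t: 14.35
ee_pos: [0.5548, 0.3593, 0.2072]
orientation: [-180.0, 0.0, 73.4]
force: [0.2, 0.3, -2.0]
width: 0.0132
finger_force: 50.9
[-43.10288105  51.61121293  18.86437327  66.54759598 -16.32765386
  64.33052351 -40.48470137]
```

```bash
Z='' ; python3 -m handwheel '{"xyz": [[0,0,0],[0,0,0],[0,0,0],[0,0,0],[0,0,0]], "turn": [3,6,9.5,13,16.5], "claw": [5,5,5,5,5]}' ;  python3 -m handwheel '{"xyz": [[0,0,0],[0,0,0],[0,0,0],[0,0,0],[0,0,0]], "turn": [4,8,12,16,20], "claw": [5,5,5,5,5]}' ;python3 -m handwheel '{"xyz": [[0,0,0],[0,0,0],[0,0,0],[0,0,0],[0,0,0]], "turn": [4,8,12,15.5,19], "claw": [5,5,5,5,5]}'; python3 -m handwheel '{"xyz": [[0,0,0],[0,0,0],[0,0,0],[0,0,0],[0,0,0]], "turn": [3,6,8.5,10.5,12], "claw": [5,5,5,5,5]}'; python3 -m handwheel '{"xyz": [[0,0,0],[0,0,0],[0,0,0],[0,0,0],[0,0,0]], "turn": [0,0,0,0,0], "claw": [5,5,5,5,5]}'
python3 - <<'E'
from h import *
s=state();print(s["q"])
S=snapshot("side");T=snapshot("top")
c=np.hstack([cv2.resize(x[:,:,::-1],(400,560),interpolation=3) for x in(S["color"][150:290,230:330],T["color"][100:240,220:320])])
cv2.imwrite("pics/c7.png",np.clip(c*1.7,0,255).astype(np.uint8))
E
```

```text
t: 14.98
ee_pos: [0.5548, 0.3593, 0.2072]
orientation: [-180.0, 0.0, 56.9]
force: [0.0, -0.2, -2.3]
width: 0.0128
finger_force: 50.9
t: 15.6
ee_pos: [0.5548, 0.3593, 0.2073]
orientation: [180.0, 0.0, 36.9]
force: [-0.4, 0.5, -2.3]
width: 0.0132
finger_force: 50.9
t: 16.23
ee_pos: [0.5548, 0.3594, 0.2073]
orientation: [-180.0, 0.0, 17.9]
force: [0.2, 0.4, -2.4]
width: 0.0128
finger_force: 50.9
t: 16.85
ee_pos: [0.5548, 0.3593, 0.2073]
orientation: [180.0, 0.0, 6.0]
force: [-0.3, 0.2, -2.1]
width: 0.0132
finger_force: 50.9
t: 17.48
ee_pos: [0.5548, 0.3593, 0.2073]
orientation: [180.0, 0.0, 6.1]
force: [0.3, 0.7, -2.0]
width: 0.013
finger_force: 50.9
[-49.31904252  54.65169885  36.60263454  66.81948867 -31.62433313
  68.02816081 -97.01494616]
```

View pics/c7.png

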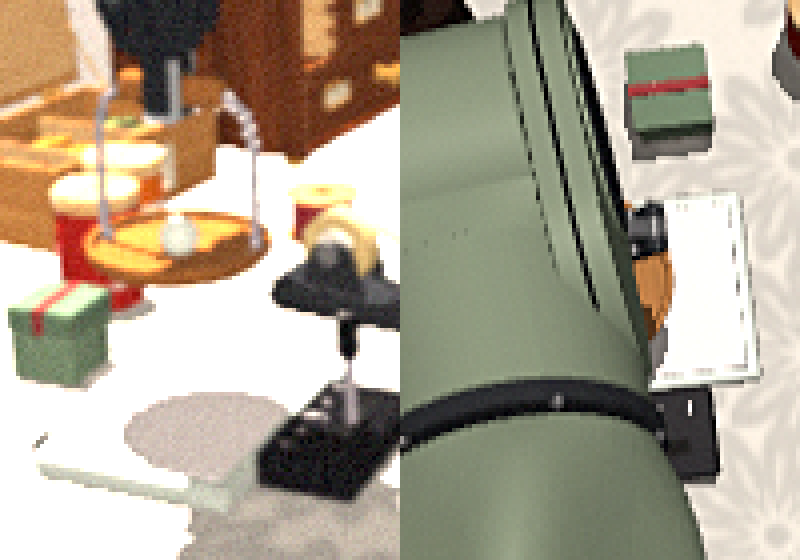

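The dish is about 10 cm up, level, with the handle across the pad and the bead centred (crop (180,232)). The lever is upright (347,340) and the gift box hasn't been disturbed.

```bash
python3 -c "
from bench import hand_in;print(hand_in())"
```

```text
the job is handed in; nothing more can be done
None
```

I handed the job in with the lever upright at half and the dish held level about 10 cm above the pad, its handle turned across the pad and the bead in its hollow; the bystanders were never touched, and no verdict came back.

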